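# Shut the open swing clamp on the batten jig

## Task

Two swing clamps on the plywood jig hold down a pine batten; one is shut and the other still stands open. With a finger push the open clamp's strap round until it is fully home against its stop, square across the batten, and only then push that clamp's raised cam lever all the way down, so that its pad presses on the batten. Pick nothing up: leave the batten, the shut clamp and the things lying about as they are.

Things in the scene. Friction and masses are not known exactly. Their poses are not given: they have to be found in the camera images.
- clamp_a: The OPEN clamp. 52 x 60 x 8 mm foot bolted to the jig board (which end varies), 26 mm post; a steel strap turns about the vertical axis through the foot's centre. Origin: centre of the foot's underside, 18 mm above the bench. x: the way the strap points when home, across the batten; z up.
- clamp_a_strap (a joint): Turn of its strap, rad: 0 = home along the clamp's +x, at a hard stop; positive = open, counter-clockwise from above, towards the clamp's +y. Starts at 1.05 to 1.6. Stays where left; about 1.5 N at its end moves it. To push it home a finger stands on its counter-clockwise side. The pad clears the batten while the lever is raised.
- clamp_a_strap_tip (a point): Middle of the strap's end face, 94 mm from the post axis, 50 mm above the clamp's origin. Strap: 24 mm wide, 12 mm thick, underside 44 mm and top 56 mm above the clamp's origin.
- clamp_a_spindle (a point): Top of the upright 12 mm thick threaded spindle through the strap, 75 mm from the post axis; 78 mm above the clamp's origin with the lever down, 5 to 8 mm more with it raised. A sprung 22 mm rubber pad is at its foot, below the strap.
- clamp_a_lever (a joint): Its cam lever, rad: 0 = fully down (level, hard stop), positive = raised. Starts at 0.45 to 0.65. It rides on the strap above the post, turns with it and points the opposite way (strap home: to the clamp's -x). Stays where left. Pressed down 65 mm from the post axis it takes 4 to 8 N.
- clamp_a_lever_pin (a point): The lever's level hinge pin, on the post axis, 72 mm above the clamp's origin.
- clamp_a_lever_tip (a point): Centre of the end face of the lever's round black grip (19 mm thick, 30 mm long), 110 mm from the pin along the lever. From pin to grip the lever is a bar 14 mm wide and 8 mm thick; its centreline lies 5 mm above the pin when down.
- clamp_b: The SHUT clamp, same make, at the other end of the board, strap home, lever down. 52 x 60 x 8 mm foot bolted to the jig board (which end varies), 26 mm post; a steel strap turns about the vertical axis through the foot's centre. Origin: centre of the foot's underside, 18 mm above the bench. x: the way the strap points when home, across the batten; z up.
- clamp_b_strap (a joint): The same joint of the shut clamp: 0, home. To be left.
- clamp_b_lever (a joint): The same joint of the shut clamp: 0, down. To be left.
- jig: Plywood board 290 x 420 x 18 mm fixed on the bench, with a fence (28 mm above the board) behind the batten and an end stop. Origin under the board, 20 mm beyond its centre along x; x points away from the robot, y along the batten. The clamps, parallel to it, stand at x = -45 mm, y = 110 and -110 mm.
- batten: Pine batten 44 x 380 x 30 mm high, lying loose on the board by the fence, at x = 30 mm of the jig; its top is 48 mm above the bench. Origin at the centre of its underside.
- wedge: small wooden spacer block 22 x 50 x 22 mm high, loose on the jig board in front of the clamps; origin at the centre of its underside
- jar: clear screw-top jar, diameter 38 mm, 50 mm high, loose on the jig board behind the fence; origin at the centre of its underside
- bush: loose steel drill bush (ring), outer diameter 28 mm, 22 mm high, on the jig board behind the fence; origin at the centre of its underside
- glue: white glue bottle, diameter 60 mm, 170 mm high, on the bench to the left of the jig; origin at the centre of its underside
- tape: grey tape measure, about 30 x 62 x 62 mm high, on the bench to the left of the jig; origin at the centre of its underside
- offcut: pine offcut 70 x 50 x 44 mm high, on the bench to the right of the jig; origin at the centre of its underside
- screwdriver: screwdriver about 200 mm long lying on the bench to the right of the jig

How it is judged:
By the outcome, as a careful person would: the job done as asked, in the order asked, and still so for the second after the job is handed in, with the robot touching nothing.
It also fails if it takes over 48 s, if anything falls off the work surface, if the arm or the gripper's body presses on something with over 40 N, if the wrist force passes 120 N, or if a joint passes its speed limit or range.

## Robot

A 6-joint arm with a two-finger parallel gripper is mounted at the origin on the work surface. World frame = base frame: x ahead of the robot, y to its left, z up, the work surface at z = 0. Lengths are in m, angles in degrees, forces in N, time in s.
With the tool pointing down it reaches from about 0.35 to 0.875 m from the base axis. Payload 4.2 kg.
Tool frame: the origin (TCP) lies midway between the tips of the shut fingers; the grasp point (between the pads) lies 19 mm behind it (r.grasp_offset is the distance from the TCP to the grasp point, in m); z points along the fingers, y is the direction in which the jaws open and shut (so a half turn about z gives the same grasp; the last joint's range is limited). The gripper opens to 87 mm and grips with 3 to 60 N. Pads are 19 mm wide; open, the fingers measure 117 mm over their backs; the gripper's body (75 mm by 190 mm) begins 51 mm behind the grasp point.
Start: joints at [78.988, 22.042, 0.453, 0, -68.411, -14.817], TCP at [0.272, 0.563, 0.223] pointing down, gripper open.
Joint ranges: [-179.83, 179.83], [-69.29, 118.12], [-61.27, 80.66], [-181.25, 117.63], [-171.15, -9.14], [-177.46, 177.46]. Speed limits (degrees/s): [159.86, 159.86, 180, 180, 180, 180].

## Interface

Orientations are given as a 3x3 rotation matrix whose columns are the frame's x, y, z axes.
In Python, from station import r gives the robot as it stands.
- The arm moves only by the shell command python3 -m crank 'ROWS'. ROWS is JSON, a list of rows, each a list of 3 entries, a list of its own where there are three numbers: the closure, from -1 (fully open) to 1 (shut), so that 0 is half open, then the shift along the tool's x, y, z as a fraction of full scale, then the turn, a rotation vector about the tool's x, y, z as a fraction of full scale. In form: [[fingers, [dx, dy, dz], [wx, wy, wz]], ...]. A call has 1 to 8 rows; each row shifts and turns the commanded pose from where the row before left it, along the tool's axes as they then stand; what a row does not reach is not made up. Full scale, the value 1, is 100 mm for a shift and 45 degrees for a turn. A row lasts 1/10 s, in which the tool goes at most 50 mm and 8.59 degrees, less where a joint would pass 70% of its speed; a pose out of reach is approached as far as the arm can. A call with a number of a shift or a turn outside -1 to 1 is refused whole. A call with a gripper value outside its range is refused whole. The fingers move at their own pace and stop on an object; the grip force is fixed at half the most. Time passes only in rows, so rows that do not move let the fingers close. It gives the time, the measured TCP pose, the force and the opening at its end, in the units of the state.
- r.sense(): the state, without advancing time (a new reading comes with each control period).
- r.capture(name): name is "side" or "top" or "wrist"; returns a dict with "img" (420x560x3 uint8, blue, green, red), "fx", "fy", "cx", "cy" (pixels), "R" (3x3) and "t" (3): a world point X has camera coordinates R X + t. Camera axes: x right, y down, z forward; pixel columns grow to the right and rows downward; lengths in m; the calibration is good to about 2 mm. A picture is of the moment at which its call begins. There is no depth.
- r.finish_job(): hands the job in, once; it reports no verdict.
The state is a dict: "time_s": time; "joints": joint angles; "joint_velocities": joint speeds; "effort": joint torques, N m; "tcp_pos": TCP position; "ee_rot": TCP orientation; "wrist_force": force on the tool from outside, world axes, zero at the start; "moment": the same for the moment, N m; "gripper_width": opening from 0.0 (shut) to 1.0 (fully open).
Only numpy, scipy, OpenCV 4.12 (cv2) and the standard library are available. Lean on these libraries where they do the work, as an engineer would, in place of code of your own. Each camera call takes 0.05 s, during which the arm holds its last target.

## Working session

There is one attempt and no reset: what is moved stays moved. The work goes in short steps, Python scripts to look and compute and a shell command to move; the robot and the scene stay as the last step left them, time stands still between calls to the robot, and variables do not carry over. Pictures are saved under pics/ and viewed, and the job is handed in when it is done.

```bash
ls; mkdir -p pics
python3 - <<'E'
from station import r
import cv2
for n in("side","top","wrist"):
    c=r.capture(n); cv2.imwrite(f"pics/{n}0.png",c["img"]); print(n,c["fx"],c["cx"],c["cy"],c["R"],c["t"])
print(r.sense())
E
```

```text
pics
side 427.26003915768143 280.67899759493224 211.59513765264617 [[ 0.73751117 -0.67530049  0.00682061]
 [-0.43083834 -0.47825783 -0.76527627]
 [ 0.52005345  0.56146122 -0.64366583]] [-0.43337071  0.32145182  0.80420267]
top 415.43218126426194 278.99344882007705 214.45587570336653 [[ 0.02594706 -0.99966056 -0.00234813]
 [-0.99761943 -0.02574381 -0.0639744 ]
 [ 0.06389223  0.00400249 -0.99794878]] [0.00230062 0.56907152 1.25727246]
wrist 335.54739057681167 281.07911082538055 214.35139201051615 [[-4.35974740e-01 -8.99958588e-01  7.52092082e-04]
 [-8.70514353e-01  4.21922537e-01  2.53349826e-01]
 [-2.28321676e-01  1.09799418e-01 -9.67374436e-01]] [ 0.6247508  -0.03033772  0.38826903]
{'time_s': 0.15, 'joints': array([ 7.89876038e+01,  2.20813311e+01,  3.97168721e-01, -1.92683639e-02,
       -6.84112953e+01, -1.48176408e+01]), 'joint_velocities': array([-0.02350755, -0.14714075,  0.26275127,  0.10223006,  0.00623142,
        0.04594401]), 'effort': array([-3.13814144e-04, -3.91054595e+01,  1.87585205e+01,  4.22238484e+00,
        1.23326818e-02, -1.34272386e-04]), 'tcp_pos': array([0.2720981 , 0.56215434, 0.2217029 ]), 'ee_rot': array([[ 9.00036486e-01, -4.35814104e-01, -6.25194063e-04],
       [-4.35814535e-01, -9.00035115e-01, -1.57561844e-03],
       [ 1.23980128e-04,  1.69058274e-03, -9.99998563e-01]]), 'wrist_force': array([-0.19647921,  0.01060687,  0.23925693]), 'moment': array([-0.03456934,  0.00239723,  0.04877619]), 'gripper_width': 0.9992346537404179}
```

View pics/side0.png

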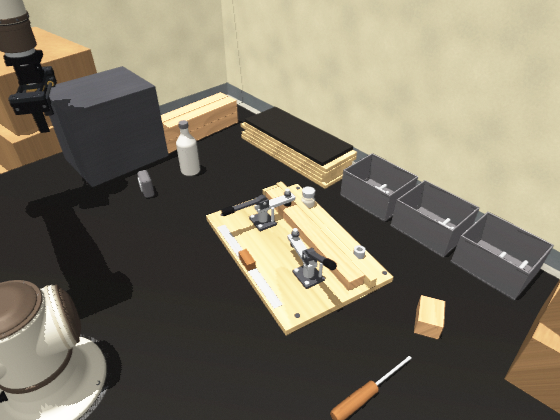

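View pics/top0.png

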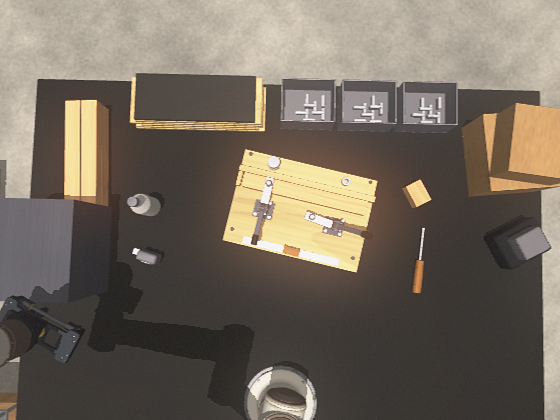

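View pics/wrist0.png

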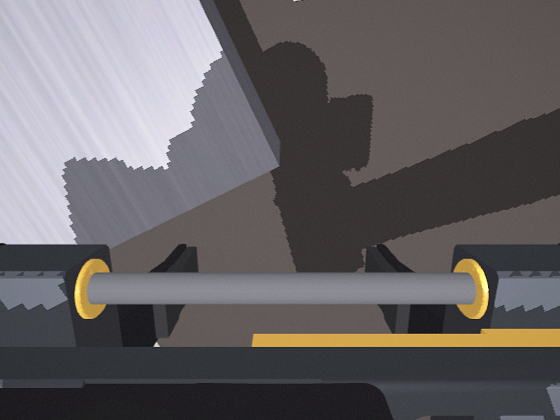

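Run:
```python
import cv2
a=cv2.imread("pics/top0.png")[140:280,210:390]; cv2.imwrite("pics/topc.png",cv2.resize(a,None,fx=4.4,fy=4.2857,interpolation=cv2.INTER_CUBIC))
a=cv2.imread("pics/side0.png")[175:335,200:400]; cv2.imwrite("pics/sidec.png",cv2.resize(a,None,fx=3.75,fy=3.75,interpolation=cv2.INTER_CUBIC))
```

```text
(no output)
```

View pics/topc.png

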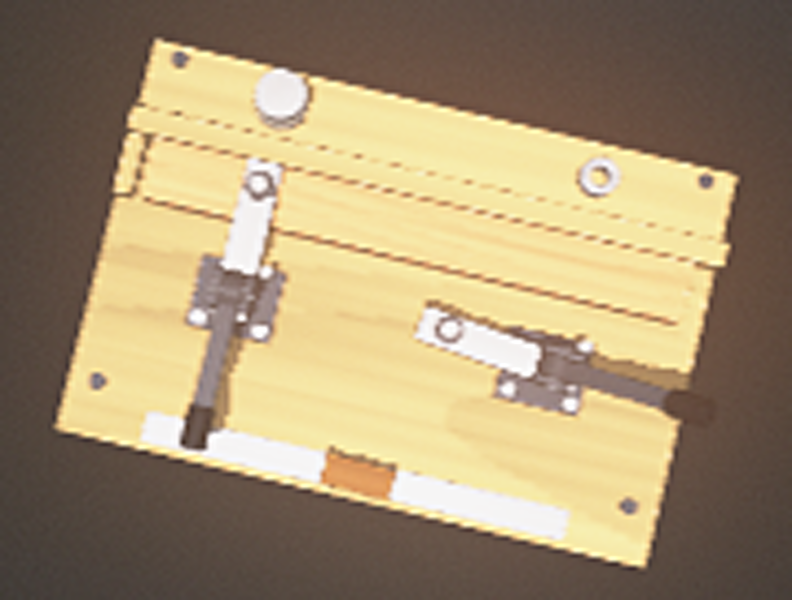

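View pics/sidec.png

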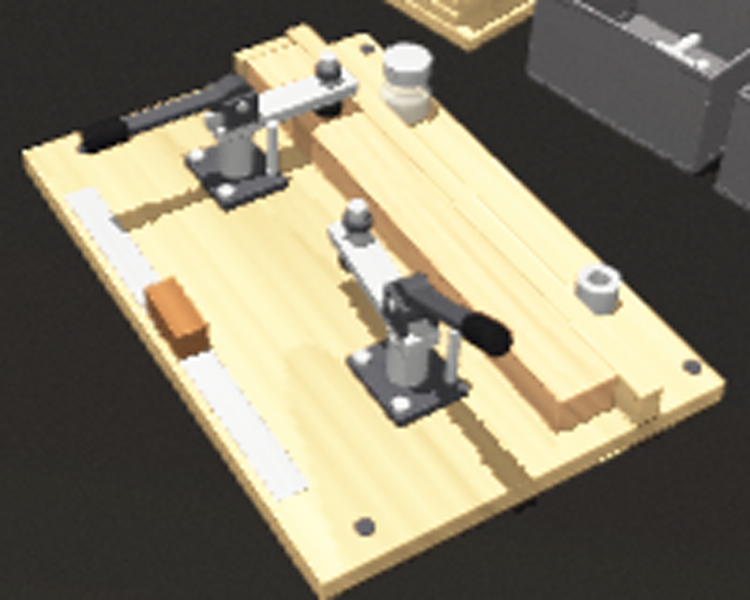

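```bash
cat > h.py <<'E'
import numpy as np
CT=dict(fx=415.432,cx=278.993,cy=214.456,R=np.array([[0.02594706,-0.99966056,-0.00234813],[-0.99761943,-0.02574381,-0.0639744],[0.06389223,0.00400249,-0.99794878]]),t=np.array([0.00230062,0.56907152,1.25727246]))
CS=dict(fx=427.26,cx=280.679,cy=211.595,R=np.array([[0.73751117,-0.67530049,0.00682061],[-0.43083834,-0.47825783,-0.76527627],[0.52005345,0.56146122,-0.64366583]]),t=np.array([-0.43337071,0.32145182,0.80420267]))
def bp(C,u,v,z):
    d=C["R"].T@np.array([(u-C["cx"])/C["fx"],(v-C["cy"])/C["fx"],1]); o=-C["R"].T@C["t"]
    return o+d*(z-o[2])/d[2]
def pj(C,X):
    p=C["R"]@X+C["t"]; return C["fx"]*p[0]/p[2]+C["cx"],C["fx"]*p[1]/p[2]+C["cy"]
tc=lambda u,v,z: bp(CT,210+u/4.4,140+v/4.2857,z)
sc=lambda u,v,z: bp(CS,200+u/3.75,175+v/3.75,z)
E
python3 - <<'E'
from h import *
np.set_printoptions(precision=4,suppress=True)
k=[(155,38),(738,176),(647,568),(55,430)]
P=[tc(u,v,.018) for u,v in k]
for p in P: print(p)
S=[sc(u,v,.018) for u,v in [(23,150),(320,590),(722,382)]]; print("side BL,BR,TR",S)
print("lens",np.linalg.norm(P[0]-P[1]),np.linalg.norm(P[1]-P[2]))
ex=((P[0]-P[3])+(P[1]-P[2]));ey=(P[0]-P[1])+(P[3]-P[2])
ya=np.arctan2(ex[1],ex[0]);yb=np.arctan2(-ey[0],ey[1]);yaw=(ya*29+yb*42)/71;print(np.degrees([ya,yb]))
c=np.mean(P,axis=0);
print('c',c)
Rz=np.array([[np.cos(yaw),-np.sin(yaw),0],[np.sin(yaw),np.cos(yaw),0],[0,0,1]])
org=c+Rz@[.02,0,0]
a=org+Rz@[-.045,-.11,0];b=org+Rz@[-.045,.11,0]
print('a',a,'b',b,'yaw',np.degrees(yaw))
def show(n,h,t,s):
    T=tc(*t,h);S=sc(*s,h); print(n,T,S,"in clamp a",Rz.T@(T-a),Rz.T@(S-a))
show('spindle',.018+.0845,(450,327),(357,213))
show('jar top',.068,(283,90),(409,60))
show('straptip topface',.018+.056,(425,325),(343,232))
for h in (.125,.14): show('levertip',h,(692,410),(490,338))
show('spB',.096,(259,184),(328,66))
print([((np.array(pj(CT,a+[0,0,.072]))-[210,140])*[4.4,4.2857]),((np.array(pj(CS,a+[0,0,.072]))-[200,175])*3.75)])
E
```

```text
[0.77  0.127 0.018]
[ 0.6799 -0.2848  0.018 ]
[ 0.398  -0.2249  0.018 ]
[0.4851 0.1878 0.018 ]
side BL,BR,TR [array([0.486 , 0.1863, 0.018 ]), array([ 0.3936, -0.2257,  0.018 ]), array([ 0.6785, -0.283 ,  0.018 ])]
lens 0.4215873206537945 0.28818591466640747
[-12.0066 -12.1296]
c [ 0.5832 -0.0487  0.018 ]
a [ 0.5358 -0.1511  0.018 ] b [0.5818 0.0641 0.018 ] yaw -12.079369617593526
spindle [ 0.5606 -0.0788  0.1025] [ 0.5526 -0.0863  0.1025] in clamp a [0.0092 0.0759 0.0845] [0.003  0.0668 0.0845]
jar top [0.7246 0.0349 0.068 ] [0.7195 0.0313 0.068 ] in clamp a [0.1457 0.2213 0.05  ] [0.1415 0.2168 0.05  ]
straptip topface [ 0.5633 -0.0643  0.074 ] [ 0.5559 -0.0715  0.074 ] in clamp a [0.0088 0.0906 0.056 ] [0.0031 0.0821 0.056 ]
levertip [ 0.5088 -0.2322  0.125 ] [ 0.5196 -0.2235  0.125 ] in clamp a [-0.0093 -0.085   0.107 ] [-0.0007 -0.0742  0.107 ]
levertip [ 0.5086 -0.2291  0.14  ] [ 0.5084 -0.2321  0.14  ] in clamp a [-0.0103 -0.082   0.122 ] [-0.0098 -0.0849  0.122 ]
spB [0.6546 0.0484 0.096 ] [0.646  0.0388 0.096 ] in clamp a [0.0744 0.2199 0.078 ] [0.068  0.2088 0.078 ]
[array([557.7313, 367.5934]), array([412.2867, 297.4384])]
```

```bash
python3 -m crank '[[1,[0.2,0.4,0],[0,0,0]],[1,[0.2,0.4,0],[0,0,0]],[1,[0.2,0.4,0],[0,0,0]],[1,[0.2,0.4,0],[0,0,0]],[1,[0.2,0.4,0],[0,0,0]]]'
cat >> h.py <<'E'
from scipy.spatial.transform import Rotation as Ro
A=np.array([.5358,-.1511,.018]); YAW=np.radians(-12.08)
def goal(th,rad,off,z):
    "tool x towards the post, at strap angle th deg"
    g=YAW+np.radians(th); s=np.array([np.cos(g),np.sin(g),0]); n=np.array([-s[1],s[0],0])
    p=A+rad*s+off*n; p[2]=z
    return p,np.array([-s,n,[0,0,-1.]]).T
def to(p,R):
    from station import r
    q=r.sense(); M=np.array(q["ee_rot"]); d=M.T@(p-q["tcp_pos"]); w=Ro.from_matrix(M.T@R).as_rotvec(degrees=True)
    np.set_printoptions(precision=3,suppress=True)
    print("t",q["time_s"],"tcp",q["tcp_pos"],"F",q["wrist_force"],"j",q["joints"],"w",q["gripper_width"])
    print("shift units",d*10,"turn units",w/45)
E
python3 -c "
from h import *
to(*goal(83,.07,.047,.16))"
```

```text
time_s: 0.65
tcp_pos: [0.2749, 0.3369, 0.2222]
ee_rot: [[0.9, -0.435, -0.0], [-0.435, -0.9, -0.001], [0.0, 0.001, -1.0]]
wrist_force: [1.0, 0.7, 0.8]
gripper_width: 0.631
t 0.65 tcp [0.275 0.337 0.222] F [0.953 0.678 0.829] j [ 72.353   3.153 -24.529  -0.005 -62.352  -8.165] w 0.6313354246453671
shift units [3.925 2.617 0.624] turn units [ 0.001 -0.001  1.85 ]
```

```bash
python3 -m crank '[[1,[0.39,0.26,0],[0,0,0]],[1,[0.39,0.26,0],[0,0,0]],[1,[0.39,0.26,0],[0,0,0]],[1,[0.39,0.26,0],[0,0,0]],[1,[0.39,0.26,0],[0,0,0]],[1,[0.39,0.26,0],[0,0,0]],[1,[0.39,0.26,0],[0,0,0]],[1,[0.39,0.26,0],[0,0,0]]]'
python3 -m crank '[[1,[0.2,0.1,0],[0,0,0.18]],[1,[0,0,0],[0,0,0.18]],[1,[0,0,0],[0,0,0.18]],[1,[0,0,0],[0,0,0.18]],[1,[0,0,0],[0,0,0.18]],[1,[0,0,0],[0,0,0.18]],[1,[0,0,0],[0,0,0.18]],[1,[0,0,0],[0,0,0.18]]]'
python3 -c "
from h import *
to(*goal(83,.07,.047,.16))"
```

```text
time_s: 1.45
tcp_pos: [0.4659, 0.0139, 0.2226]
ee_rot: [[0.9, -0.436, 0.0], [-0.436, -0.9, 0.0], [0.0, -0.0, -1.0]]
wrist_force: [0.7, 0.6, -0.1]
gripper_width: 0.011
time_s: 2.25
tcp_pos: [0.4787, -0.0019, 0.2223]
ee_rot: [[-0.017, -1.0, -0.001], [-1.0, 0.017, 0.0], [-0.0, 0.001, -1.0]]
wrist_force: [0.0, 0.1, -0.3]
gripper_width: 0.008
t 2.25 tcp [ 0.479 -0.002  0.222] F [ 0.048  0.086 -0.26 ] j [ 19.26    7.703 -19.314  -0.013 -63.014 -20.226] w 0.008490954493914963
shift units [ 0.67  -0.367  0.623] turn units [ 0.001 -0.     0.402]
```

```bash
python3 -m crank '[[1,[0.2,-0.1,0.2],[0,0,0]],[1,[0.2,-0.1,0.2],[0,0,0]],[1,[0.2,-0.1,0.2],[0,0,0]],[1,[0.07,-0.07,0],[0,0,0.13]],[1,[0,0,0],[0,0,0.13]],[1,[0,0,0],[0,0,0.14]],[1,[0,0,0],[0,0,0]]]'
python3 - <<'E'
from h import *
to(*goal(83,.07,.047,.058))
from station import r
import cv2
for n in("side","top","wrist"):
    c=r.capture(n); cv2.imwrite(f"pics/{n}1.png",c["img"])
a=cv2.imread("pics/top1.png")[140:280,210:390]; a=cv2.resize(a,None,fx=4.4,fy=4.2857,interpolation=cv2.INTER_CUBIC);cv2.imwrite("pics/topc1.png",a)
a=cv2.imread("pics/side1.png")[175:335,200:400]; cv2.imwrite("pics/sidec1.png",cv2.resize(a,None,fx=3.75,fy=3.75,interpolation=cv2.INTER_CUBIC))
E
```

```text
time_s: 2.95
tcp_pos: [0.515, -0.0695, 0.1622]
ee_rot: [[-0.32, -0.948, -0.001], [-0.948, 0.32, -0.0], [0.0, 0.001, -1.0]]
wrist_force: [-0.6, 1.8, 0.8]
gripper_width: 0.003
t 2.95 tcp [ 0.515 -0.069  0.162] F [-0.555  1.779  0.837] j [ 10.221  15.009 -19.274  -0.01  -55.766 -28.859] w 0.003126651306530363
shift units [0.003 0.006 1.042] turn units [ 0.001 -0.     0.01 ]
```

View pics/sidec1.png

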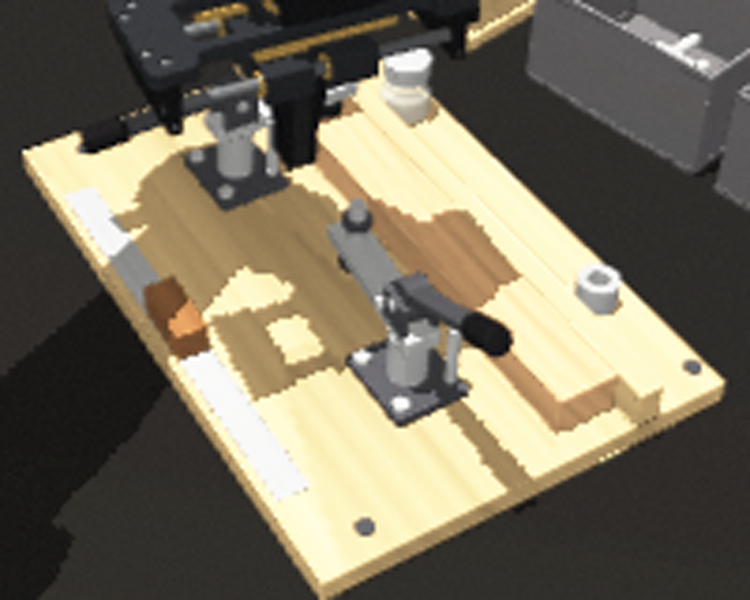

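View pics/wrist1.png

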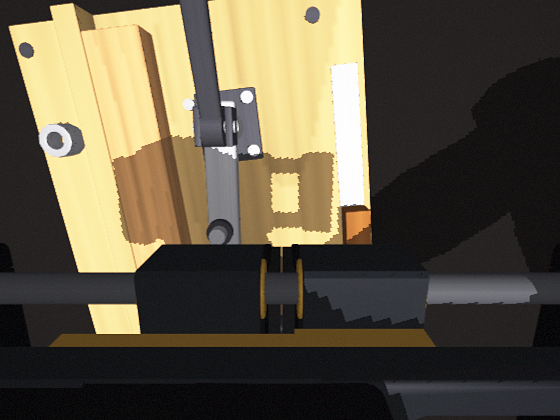

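Run:
```python
from h import *
p=np.array([.515,-.0695,.1622]);x=np.array([-.32,-.948,0]);y=np.array([-.948,.32,0])
for dy in(-.095,-.058,-.015,0,.015,.058,.095):
  for dz in (0,.05,.07): 
    q=p+dy*y+[0,0,dz]; print(dy,dz,(np.array(pj(CS,q))-[200,175])*3.75)
```

```text
-0.095 0 [438.69334766 111.18254145]
-0.095 0.05 [444.01414305  44.08448535]
-0.095 0.07 [446.24745739  15.92120533]
-0.058 0 [383.05201254 126.85486866]
-0.058 0.05 [386.48232033  59.45774383]
-0.058 0.07 [387.92300462  31.15183512]
-0.015 0 [316.65095657 145.55785403]
-0.015 0.05 [317.76106428  77.82096583]
-0.015 0.07 [318.22763152  49.35182458]
0 0 [293.03446759 152.20983932]
0 0.05 [293.30251871  84.35661038]
0 0.07 [293.41520687  55.83124849]
0.015 0 [269.17769234 158.92950532]
0.015 0.05 [268.58613795  90.96115187]
0.015 0.07 [268.33738513  62.37997721]
0.058 0 [199.42309141 178.57707359]
0.058 0.05 [196.26631521 110.28595814]
0.058 0.07 [194.93786049  81.54725497]
0.095 0 [137.72777107 195.95460858]
0.095 0.05 [132.23770561 127.39524339]
0.095 0.07 [129.92578859  98.52426465]
```

View pics/side1.png

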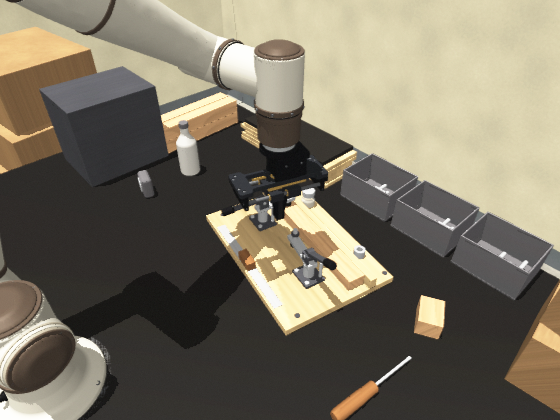

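```bash
python3 -m crank '[[1,[0,0,0.3],[0,0,0]],[1,[0,0,0.3],[0,0,0]],[1,[0,0,0.3],[0,0,0]],[1,[0,0,0.14],[0,0,0]],[1,[0,0,0],[0,0,0]]]'
python3 - <<'E'
from h import *
to(*goal(83,.07,.047,.058))
from station import r
import cv2
for n in("side","wrist"):
    c=r.capture(n); cv2.imwrite(f"pics/{n}2.png",c["img"])
a=cv2.imread("pics/side2.png")[175:335,200:400]; cv2.imwrite("pics/sidec2.png",cv2.resize(a,None,fx=3.75,fy=3.75,interpolation=cv2.INTER_CUBIC))
E
```

```text
time_s: 3.6
tcp_pos: [0.5135, -0.0694, 0.0565]
ee_rot: [[-0.318, -0.948, -0.005], [-0.948, 0.318, -0.001], [0.002, 0.005, -1.0]]
wrist_force: [0.2, 0.2, 0.5]
gripper_width: 0.006
t 3.6 tcp [ 0.514 -0.069  0.056] F [0.21  0.2   0.529] j [ 10.255  22.73  -26.338  -0.027 -41.231 -28.8  ] w 0.005950681749827104
shift units [-0.001 -0.008 -0.015] turn units [ 0.006 -0.003  0.011]
```

View pics/sidec2.png

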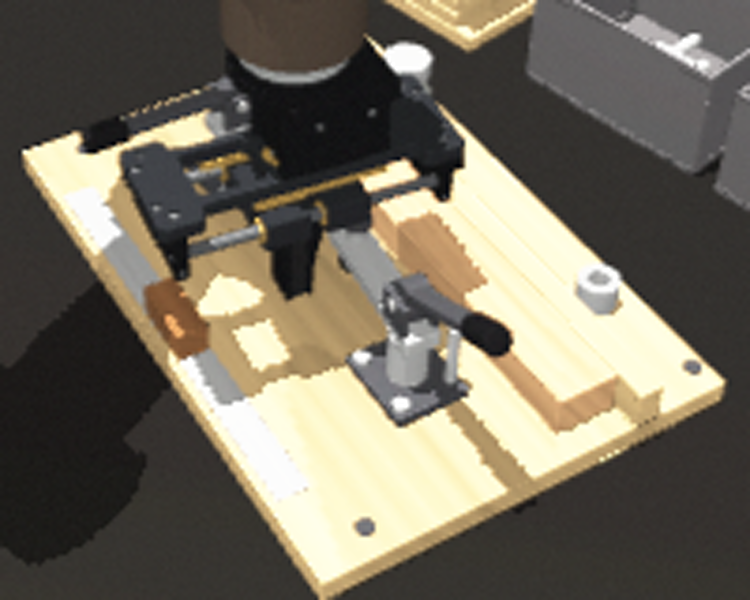

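View pics/wrist2.png

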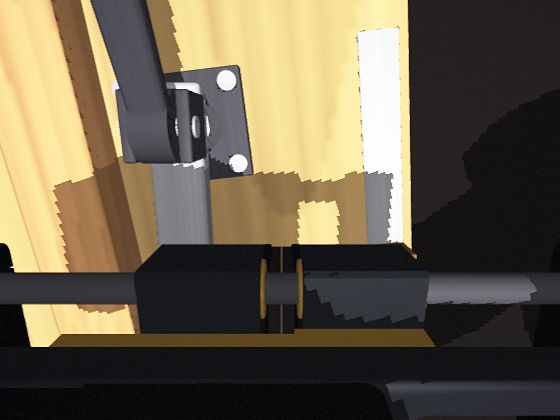

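```bash
python3 -m crank '[[1,[0.06,0,-0.08],[0,0,0]],[1,[0.06,-0.08,0],[0,0,0]],[1,[0,-0.05,0],[0,0,0]],[1,[0,-0.03,0],[0,0,0]],[1,[0,0,0],[0,0,0]]]'
python3 -c "
from h import *
to(*goal(83,.058,.027,.065))"
```

```text
time_s: 4.2
tcp_pos: [0.5272, -0.086, 0.0667]
ee_rot: [[-0.32, -0.947, 0.001], [-0.947, 0.32, 0.0], [-0.0, -0.001, -1.0]]
wrist_force: [-0.3, -0.4, -0.7]
gripper_width: 0.01
t 4.2 tcp [ 0.527 -0.086  0.067] F [-0.28  -0.381 -0.72 ] j [  8.139  23.003 -23.792   0.002 -43.166 -26.795] w 0.010378193592079083
shift units [ 0.007 -0.024  0.017] turn units [-0.001  0.     0.009]
```

```bash
python3 -m crank '[[1,[0,-0.03,0.015],[0,0,0]],[1,[-0.017,-0.041,0],[0,0,0.089]],[1,[-0.017,-0.041,0],[0,0,0.089]],[1,[-0.017,-0.041,0],[0,0,0.089]],[1,[-0.017,-0.041,0],[0,0,0.089]],[1,[-0.017,-0.041,0],[0,0,0.089]],[1,[-0.017,-0.041,0],[0,0,0.089]]]'
python3 - <<'E'
from h import *
to(*goal(59,.058,.027,.065))
from station import r
import cv2
for n in("side","wrist"):
    c=r.capture(n); cv2.imwrite(f"pics/{n}3.png",c["img"])
a=cv2.imread("pics/side3.png")[175:335,200:400]; cv2.imwrite("pics/sidec3.png",cv2.resize(a,None,fx=3.75,fy=3.75,interpolation=cv2.INTER_CUBIC))
E
```

```text
time_s: 4.9
tcp_pos: [0.5549, -0.0893, 0.0646]
ee_rot: [[-0.68, -0.734, -0.002], [-0.734, 0.68, 0.0], [0.002, 0.002, -1.0]]
wrist_force: [-1.7, 1.0, 1.5]
gripper_width: 0.006
t 4.9 tcp [ 0.555 -0.089  0.065] F [-1.692  1.018  1.498] j [  7.362  25.453 -19.795  -0.044 -44.891 -50.144] w 0.0056628346709712485
shift units [ 0.002 -0.013 -0.004] turn units [ 0.003 -0.002  0.006]
```

View pics/sidec3.png

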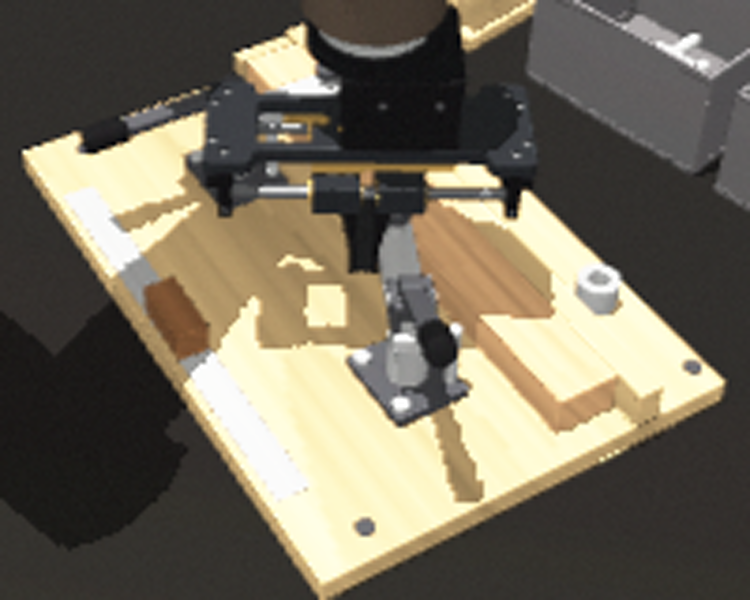

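View pics/wrist3.png

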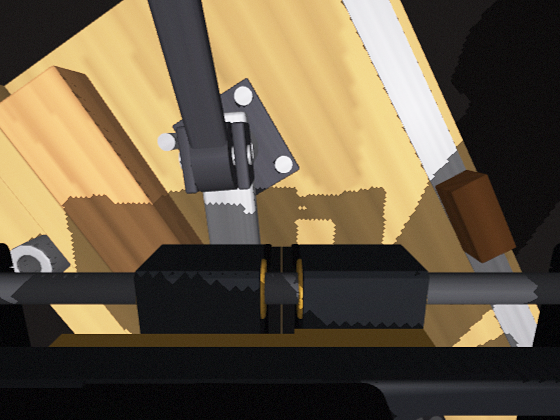

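```bash
python3 -m crank '[[1,[-0.017,-0.041,0],[0,0,0.089]],[1,[-0.017,-0.041,0],[0,0,0.089]],[1,[-0.017,-0.041,0],[0,0,0.089]],[1,[-0.017,-0.041,0],[0,0,0.089]],[1,[-0.017,-0.041,0],[0,0,0.089]],[1,[-0.017,-0.041,0],[0,0,0.089]],[1,[-0.017,-0.041,0],[0,0,0.089]],[1,[-0.017,-0.041,0],[0,0,0.089]]]'
python3 -m crank '[[1,[-0.017,-0.041,0],[0,0,0.089]],[1,[-0.017,-0.041,0],[0,0,0.089]],[1,[-0.017,-0.041,0],[0,0,0.089]],[1,[-0.017,-0.041,0],[0,0,0.089]],[1,[0,0,0],[0,0,0]]]'
python3 - <<'E'
from h import *
to(*goal(11,.058,.027,.065))
E
```

```text
time_s: 5.8
tcp_pos: [0.5843, -0.1088, 0.0646]
ee_rot: [[-0.965, -0.263, -0.001], [-0.263, 0.965, 0.001], [0.001, 0.001, -1.0]]
wrist_force: [-0.9, 1.7, -0.4]
gripper_width: 0.005
time_s: 6.3
tcp_pos: [0.594, -0.1244, 0.0647]
ee_rot: [[-1.0, 0.011, -0.0], [0.011, 1.0, 0.0], [0.0, 0.0, -1.0]]
wrist_force: [-0.7, 0.2, 0.3]
gripper_width: 0.008
t 6.3 tcp [ 0.594 -0.124  0.065] F [-0.734  0.178  0.307] j [  3.437  28.954 -13.323  -0.005 -47.746 -94.085] w 0.008371102871867748
shift units [-0.003 -0.008 -0.003] turn units [ 0.    -0.001  0.01 ]
```

```bash
python3 -m crank '[[1,[-0.012,-0.031,0],[0,0,0.067]],[1,[-0.012,-0.031,0],[0,0,0.067]],[1,[-0.012,-0.031,0],[0,0,0.067]],[1,[-0.008,-0.021,0],[0,0,0.044]],[1,[0,0,0],[0,0,0]]]'
python3 -m crank '[[1,[0,-0.02,0],[0,0,0]],[1,[0,0,0],[0,0,0]]]'
python3 - <<'E'
from h import *
to(*goal(0,.058,.027,.065))
E
```

```text
time_s: 6.8
tcp_pos: [0.5976, -0.1358, 0.0648]
ee_rot: [[-0.98, 0.201, 0.0], [0.201, 0.98, 0.0], [-0.0, 0.0, -1.0]]
wrist_force: [0.1, 1.2, -0.1]
gripper_width: 0.006
time_s: 7.0
tcp_pos: [0.5974, -0.1378, 0.0651]
ee_rot: [[-0.979, 0.202, 0.001], [0.202, 0.979, 0.0], [-0.001, 0.0, -1.0]]
wrist_force: [1.9, 1.3, -0.5]
gripper_width: 0.008
t 7.0 tcp [ 0.597 -0.138  0.065] F [ 1.874  1.344 -0.507] j [   2.117   29.395  -12.422   -0.008  -48.134 -103.774] w 0.007738674870292344
shift units [-0.006  0.011  0.001] turn units [0.    0.001 0.009]
```

Push until the stop answers with a clear force.

```bash
for i in 1 2; do python3 -m crank '[[1,[0,-0.015,0],[0,0,0]],[1,[0,0,0],[0,0,0]]]'|grep -E "tcp|force"; done
```

```text
tcp_pos: [0.5971, -0.1394, 0.0652]
wrist_force: [1.4, 1.6, -0.6]
tcp_pos: [0.597, -0.1408, 0.0653]
wrist_force: [1.3, 2.2, -0.6]
```

```bash
for i in 1 2 3; do python3 -m crank '[[1,[0,-0.012,0],[0,0,0]],[1,[0,0,0],[0,0,0]]]'|grep -E "tcp|force"; done
python3 - <<'E'
from h import *
to(*goal(0,.058,.027,.065))
from station import r
import cv2
for n in("side","top"):
    c=r.capture(n); cv2.imwrite(f"pics/{n}4.png",c["img"])
a=cv2.imread("pics/side4.png")[175:335,200:400]; cv2.imwrite("pics/sidec4.png",cv2.resize(a,None,fx=3.75,fy=3.75,interpolation=cv2.INTER_CUBIC))
E
```

```text
tcp_pos: [0.597, -0.1408, 0.0653]
wrist_force: [2.8, 6.3, -0.3]
tcp_pos: [0.597, -0.1409, 0.0653]
wrist_force: [2.3, 10.5, -0.1]
tcp_pos: [0.597, -0.141, 0.0653]
wrist_force: [2.1, 14.6, 1.2]
t 8.0 tcp [ 0.597 -0.141  0.065] F [ 2.136 14.633  1.17 ] j [   1.693   29.373  -12.306   -0.303  -48.124 -103.231] w 0.00554575890475686
shift units [-0.003  0.043  0.003] turn units [0.006 0.003 0.008]
```

View pics/sidec4.png

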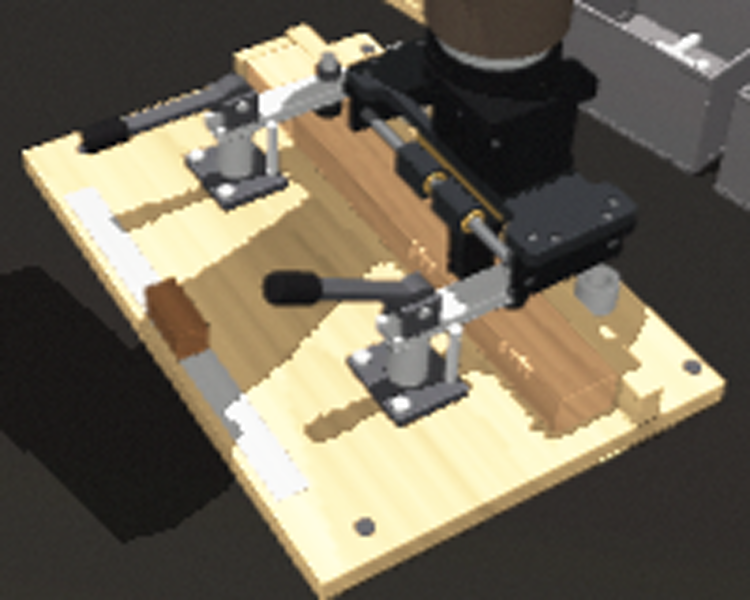

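```bash
python3 -m crank '[[1,[0,0.06,0],[0,0,0]],[1,[0,0.2,0],[0,0,0]],[1,[0,0.2,0],[0,0,0]],[1,[0,0,-0.45],[0,0,0]],[1,[0,0,-0.45],[0,0,0]],[1,[0,0.3,-0.3],[0,0,0]],[1,[0,0.3,0],[0,0,0]],[1,[0,0,0],[0,0,0]]]'
python3 - <<'E'
from h import *
to(*goal(0,-.086,0,.175))
from station import r
import cv2
for n in("side","top"):
    c=r.capture(n); cv2.imwrite(f"pics/{n}5.png",c["img"])
a=cv2.imread("pics/top5.png")[140:280,210:390]; a=cv2.resize(a,None,fx=4.4,fy=4.2857,interpolation=cv2.INTER_CUBIC);cv2.imwrite("pics/topc5.png",a)
a=cv2.imread("pics/side5.png")[175:335,200:400]; cv2.imwrite("pics/sidec5.png",cv2.resize(a,None,fx=3.75,fy=3.75,interpolation=cv2.INTER_CUBIC))
E
```

```text
time_s: 8.9
tcp_pos: [0.6176, -0.0389, 0.1863]
ee_rot: [[-0.98, 0.201, 0.001], [0.201, 0.98, -0.0], [-0.001, 0.0, -1.0]]
wrist_force: [0.2, -0.6, -0.1]
gripper_width: 0.012
t 8.9 tcp [ 0.618 -0.039  0.186] F [ 0.248 -0.56  -0.147] j [  11.375   22.907   -3.595    0.025  -63.427 -112.984] w 0.011572552131935272
shift units [ 1.435 -1.256  0.111] turn units [0.    0.002 0.011]
```

View pics/sidec5.png

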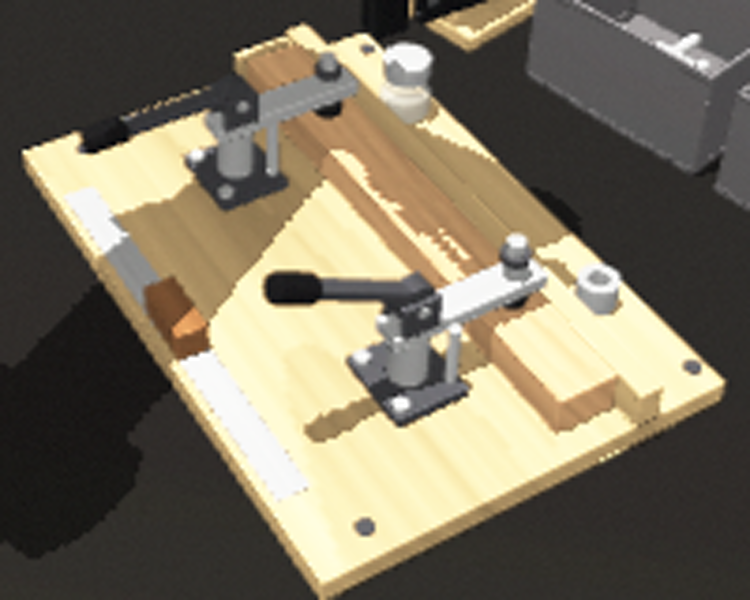

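View pics/topc5.png

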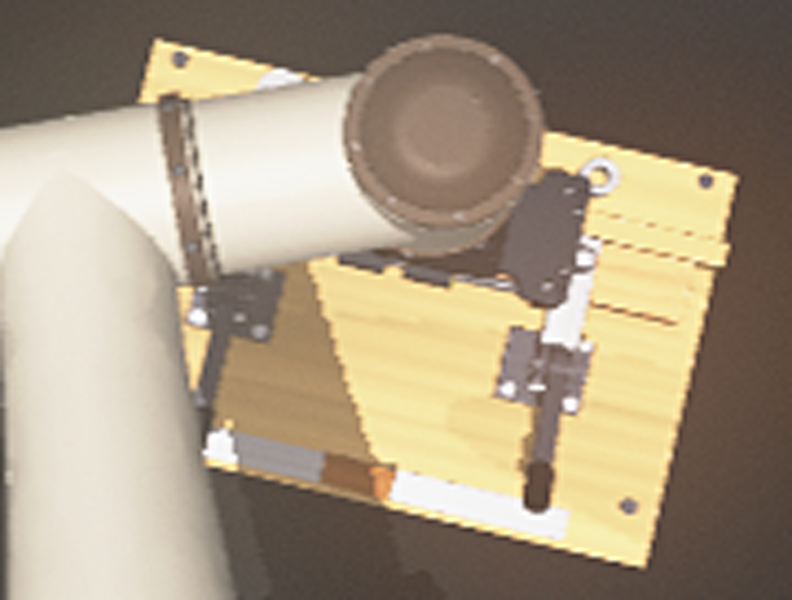

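Run:
```python
from h import *
np.set_printoptions(precision=4,suppress=True)
c,s=np.cos(YAW),np.sin(YAW);Rz=np.array([[c,-s,0],[s,c,0],[0,0,1]])
B=A+Rz@[0,.22,0]
print(Rz.T@(sc(516,243,.1025)-A),"b",Rz.T@(sc(328,66,.096)-B))
for p,h in (((290,287),.14),((290,287),.148)): print(Rz.T@(sc(*p,h)-A))
```

```text
[ 0.0713 -0.0031  0.0845] b [ 0.068  -0.0112  0.078 ]
[-0.0826  0.0007  0.122 ]
[-0.0866 -0.0061  0.13  ]
```

```bash
python3 -m crank '[[1,[0.36,-0.314,0],[0,0,0]],[1,[0.36,-0.314,0],[0,0,0]],[1,[0.36,-0.314,0],[0,0,0]],[1,[0.36,-0.314,0],[0,0,0]],[1,[0,0,0],[0,0,0]]]'
python3 - <<'E'
from h import *
to(*goal(0,-.086,0,.105))
from station import r
import cv2
for n in("side","wrist"):
    c=r.capture(n); cv2.imwrite(f"pics/{n}6.png",c["img"])
a=cv2.imread("pics/side6.png")[175:335,200:400]; cv2.imwrite("pics/sidec6.png",cv2.resize(a,None,fx=3.75,fy=3.75,interpolation=cv2.INTER_CUBIC))
E
```

```text
time_s: 9.5
tcp_pos: [0.444, -0.137, 0.1842]
ee_rot: [[-0.978, 0.208, -0.006], [0.208, 0.978, 0.0], [0.006, -0.001, -1.0]]
wrist_force: [0.6, -0.1, 0.4]
gripper_width: 0.007
t 9.5 tcp [ 0.444 -0.137  0.184] F [ 0.557 -0.09   0.435] j [   2.951    8.521  -24.292   -0.029  -57.524 -104.958] w 0.007319089629373518
shift units [-0.072  0.055  0.791] turn units [-0.001 -0.007  0.001]
```

View pics/sidec6.png

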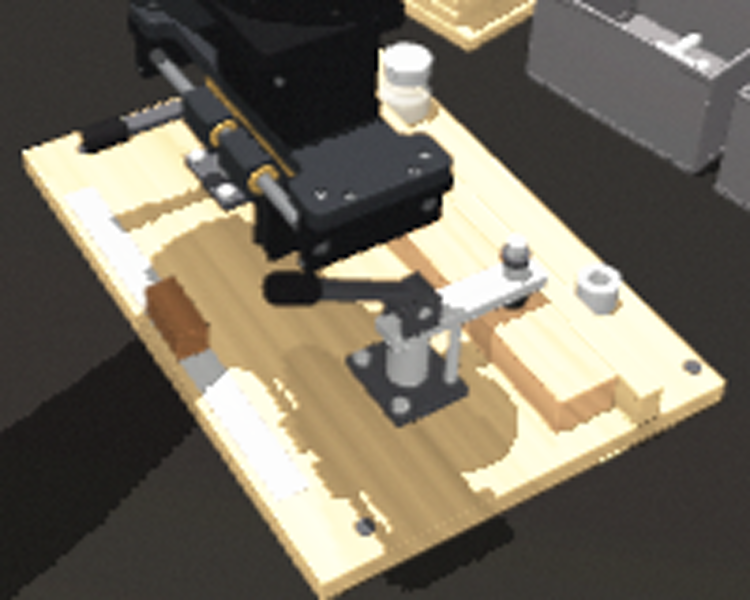

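View pics/wrist6.png

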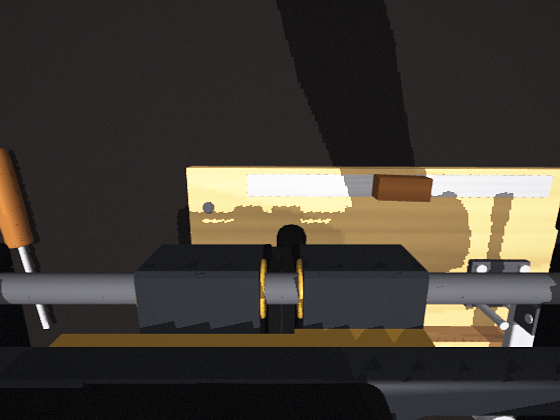

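```bash
python3 -m crank '[[1,[-0.07,0.05,0.15],[0,-0.007,0]],[1,[0,0,0.12],[0,0,0]],[1,[0,0,0.12],[0,0,0]],[1,[0,0,0],[0,0,0]]]'
python3 -m crank '[[1,[0,0,0.1],[0,0,0]],[1,[0,0,0.1],[0,0,0]],[1,[0,0,0],[0,0,0]]]'
python3 -m crank '[[1,[0,0,0.08],[0,0,0]],[1,[0,0,0.04],[0,0,0]],[1,[0,0,0],[0,0,0]]]'
python3 - <<'E'
from h import *
to(*goal(0,-.086,0,.105))
E
```

```text
time_s: 10.0
tcp_pos: [0.4591, -0.1309, 0.1447]
ee_rot: [[-0.979, 0.203, 0.003], [0.203, 0.979, -0.002], [-0.003, -0.001, -1.0]]
wrist_force: [0.5, 0.2, 0.8]
gripper_width: 0.003
time_s: 10.3
tcp_pos: [0.4586, -0.1308, 0.1248]
ee_rot: [[-0.979, 0.204, 0.004], [0.204, 0.979, -0.001], [-0.004, -0.0, -1.0]]
wrist_force: [0.9, 0.9, -0.3]
gripper_width: 0.003
time_s: 10.6
tcp_pos: [0.4583, -0.1308, 0.1133]
ee_rot: [[-0.979, 0.204, 0.004], [0.204, 0.979, -0.001], [-0.004, -0.0, -1.0]]
wrist_force: [-0.0, 0.7, -0.2]
gripper_width: 0.0
t 10.6 tcp [ 0.458 -0.131  0.113] F [-0.019  0.726 -0.155] j [   3.703   14.318  -28.812    0.093  -46.648 -105.526] w 2.3678545085367894e-05
shift units [ 0.06  -0.036  0.083] turn units [-0.     0.005  0.007]
```

Run:
```python
from station import r
import cv2
for n in("side","wrist"):
    c=r.capture(n); cv2.imwrite(f"pics/{n}7.png",c["img"])
a=cv2.imread("pics/side7.png")[195:295,240:365]; cv2.imwrite("pics/sidec7.png",cv2.resize(a,None,fx=6,fy=6,interpolation=cv2.INTER_CUBIC))
```

```text
(no output)
```

View pics/sidec7.png

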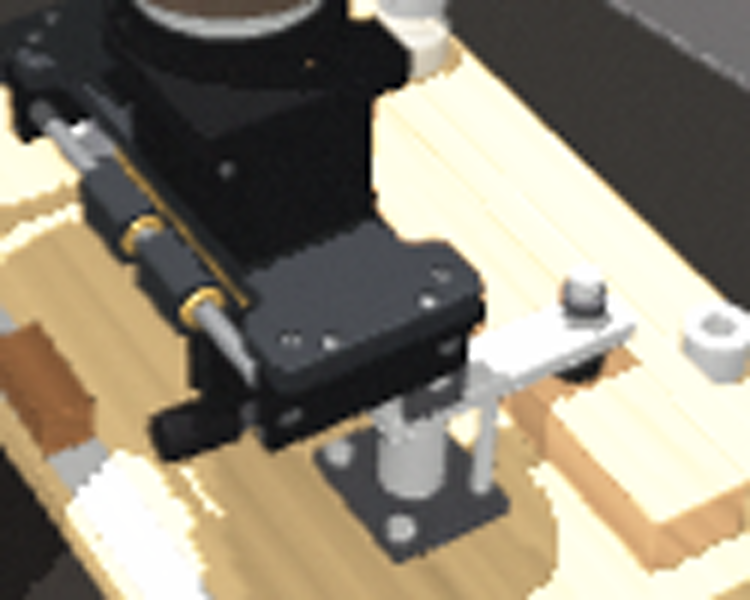

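View pics/wrist7.png

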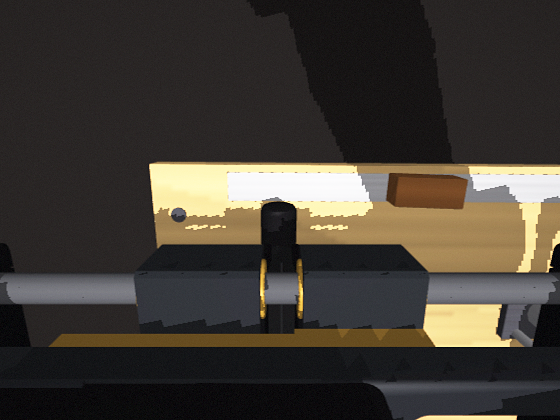

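```bash
python3 -m crank '[[1,[0,0,0.05],[0,0,0]],[1,[0,0,0],[0,0,0]]]' | grep -E "tcp|force"
for i in 1 2 3; do python3 -m crank '[[1,[0,0,0.02],[0,0,0]],[1,[0,0,0],[0,0,0]]]'| grep -E "tcp|force"; done
```

```text
tcp_pos: [0.4588, -0.1308, 0.1087]
wrist_force: [-1.6, 0.9, 1.2]
tcp_pos: [0.4586, -0.1308, 0.1069]
wrist_force: [-1.2, 1.7, 2.5]
tcp_pos: [0.4585, -0.1309, 0.1048]
wrist_force: [-2.6, 0.2, 3.6]
tcp_pos: [0.4587, -0.131, 0.1041]
wrist_force: [-5.6, 2.9, 11.6]
```

```bash
for i in 1 2; do python3 -m crank '[[1,[0,0,0.015],[0,0,0]],[1,[0,0,0],[0,0,0]]]'| grep -E "tcp|force"; done
```

```text
tcp_pos: [0.4587, -0.1311, 0.1036]
wrist_force: [-7.9, 3.3, 19.4]
tcp_pos: [0.4587, -0.1312, 0.1032]
wrist_force: [-10.7, 4.6, 25.8]
```

Stiff, so the lever is on its stop. I'll lift straight off and look.

```bash
python3 -m crank '[[1,[0,0,-0.05],[0,0,0]],[1,[0,0,-0.15],[0,0,0]],[1,[0,0,-0.4],[0,0,0]],[1,[0,0,-0.4],[0,0,0]],[1,[0.4,0,0],[0,0,0]],[1,[0,0.4,0],[0,0,0]],[1,[0,0.4,0],[0,0,0]],[1,[0,0,0],[0,0,0]]]'
python3 - <<'E'
from station import r
import cv2
for n in("side","top"):
    c=r.capture(n); cv2.imwrite(f"pics/{n}8.png",c["img"])
a=cv2.imread("pics/side8.png")[175:335,200:400]; cv2.imwrite("pics/sidec8.png",cv2.resize(a,None,fx=3.75,fy=3.75,interpolation=cv2.INTER_CUBIC))
a=cv2.imread("pics/top8.png")[140:280,210:390]; a=cv2.resize(a,None,fx=4.4,fy=4.2857,interpolation=cv2.INTER_CUBIC);cv2.imwrite("pics/topc8.png",a)
E
```

```text
time_s: 12.7
tcp_pos: [0.4373, -0.0414, 0.2002]
ee_rot: [[-0.98, 0.199, 0.009], [0.199, 0.98, -0.0], [-0.009, 0.002, -1.0]]
wrist_force: [0.0, -0.7, 0.9]
gripper_width: 0.004
```

View pics/sidec8.png

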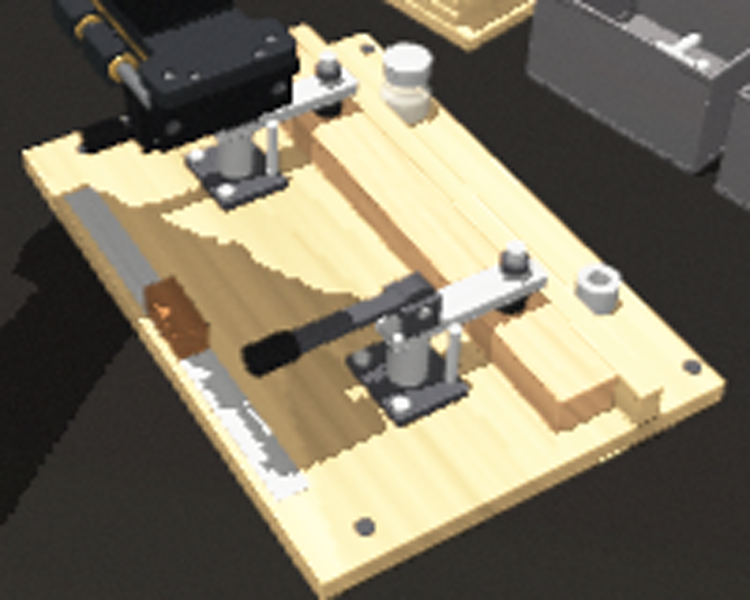

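View pics/topc8.png

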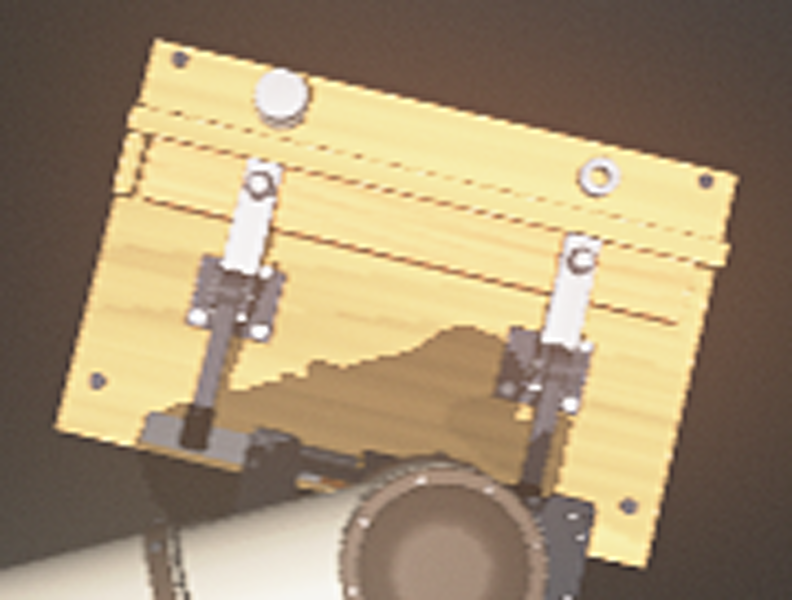

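Run:
```python
from h import *
from station import r
import cv2
np.set_printoptions(precision=4,suppress=True)
c,s=np.cos(YAW),np.sin(YAW);Rz=np.array([[c,-s,0],[s,c,0],[0,0,1]])
B=A+Rz@[0,.22,0]
print("top sp a",Rz.T@(tc(581,259,.096)-A),"b",Rz.T@(tc(259,184,.096)-B))
print("side sp a",Rz.T@(sc(516,251,.096)-A),"b",Rz.T@(sc(328,64,.096)-B))
print("side lever tip a",Rz.T@(sc(250,360,.095)-A),"b",Rz.T@(sc(88,137,.095)-B))
S=cv2.imread("pics/side8.png");T=cv2.imread("pics/top8.png")
g=lambda im,p,w,h:cv2.resize(im[int(p[1])-h:int(p[1])+h,int(p[0])-w:int(p[0])+w],None,fx=8,fy=8,interpolation=cv2.INTER_CUBIC)
P=lambda C,O:pj(C,O+[0,0,.072])
cv2.imwrite("pics/cmp8.png",np.hstack([g(T,P(CT,B),22,32),g(T,P(CT,A),22,32)]))
cv2.imwrite("pics/cmps8.png",np.vstack([g(S,P(CS,B),48,30),g(S,P(CS,A),48,30)])[:600])
cv2.imwrite("pics/cmps8.png",cv2.resize(np.vstack([g(S,P(CS,B),48,30),g(S,P(CS,A),48,30)]),None,fx=.62,fy=.62))
```

```text
top sp a [0.0744 0.0025 0.078 ] b [ 0.0744 -0.      0.078 ]
side sp a [ 0.0718 -0.0035  0.078 ] b [ 0.0692 -0.0093  0.078 ]
side lever tip a [-0.1083  0.0009  0.077 ] b [-0.1058  0.0028  0.077 ]
```

View pics/cmp8.png

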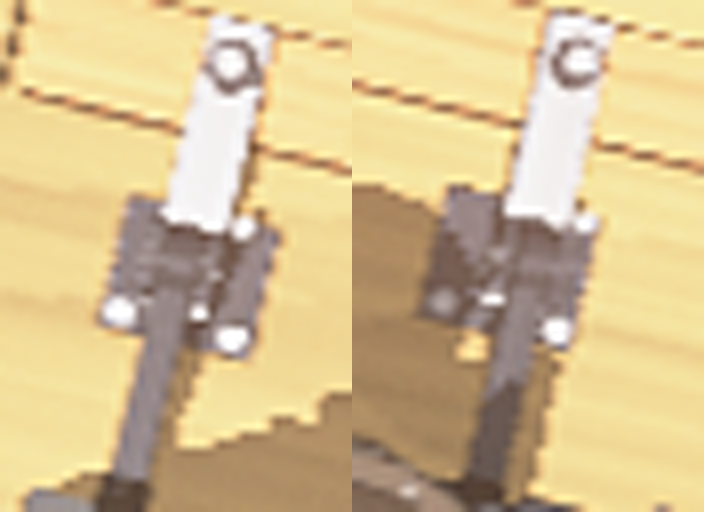

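View pics/cmps8.png

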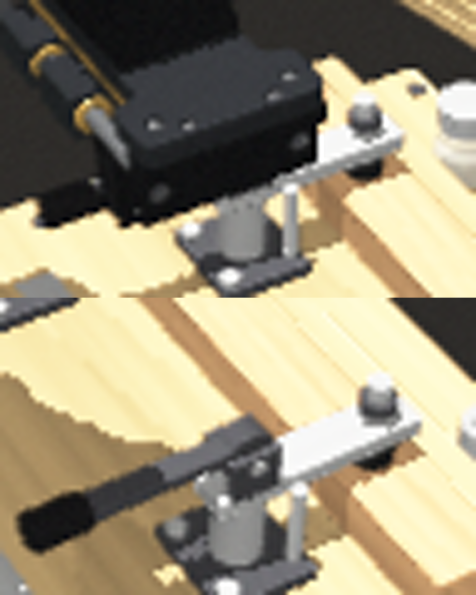

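```bash
python3 -c "
from h import *
to(*goal(0,.17,.0,.23))"
```

```text
t 12.8 tcp [ 0.436 -0.044  0.2  ] F [ 0.305 -0.809 -0.286] j [  15.786    4.538  -26.588    0.173  -58.544 -117.507] w 0.00305035932444132
shift units [-2.895 -0.865 -0.286] turn units [0.    0.008 0.01 ]
```

```bash
python3 -m crank '[[1,[-0.4,-0.1,-0.1],[0,0,0]],[1,[-0.4,-0.12,-0.1],[0,0.008,0.01]],[1,[-0.4,-0.13,-0.1],[0,0,0]],[1,[-0.4,-0.13,0],[0,0,0]],[1,[-0.4,-0.13,0],[0,0,0]],[1,[-0.4,-0.13,0],[0,0,0]],[1,[-0.4,-0.13,0],[0,0,0]],[1,[0,0,0],[0,0,0]]]'
python3 - <<'E'
from station import r
import cv2,pickle
for n in("side","top","wrist"):
    c=r.capture(n); cv2.imwrite(f"pics/{n}9.png",c["img"]); pickle.dump(c,open(f"{n}9.pkl","wb"))
E
```

```text
time_s: 13.6
tcp_pos: [0.6935, -0.192, 0.2251]
ee_rot: [[-0.976, 0.216, -0.004], [0.216, 0.976, 0.0], [0.004, -0.001, -1.0]]
wrist_force: [-0.3, 0.4, -2.0]
gripper_width: 0.005
```

View pics/wrist9.png

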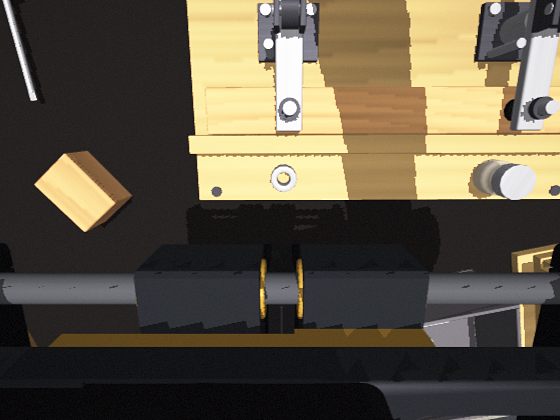

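Run:
```python
import cv2
a=cv2.imread("pics/wrist9.png")[0:140,240:340]; cv2.imwrite("pics/w9c.png",cv2.resize(a,None,fx=5.5,fy=4.2,interpolation=cv2.INTER_CUBIC)) 
a=cv2.imread("pics/wrist9.png")[0:145,185:560]; cv2.imwrite("pics/w9d.png",cv2.resize(a,None,fx=2.1,fy=2.1,interpolation=cv2.INTER_CUBIC))
```

```text
(no output)
```

View pics/w9c.png

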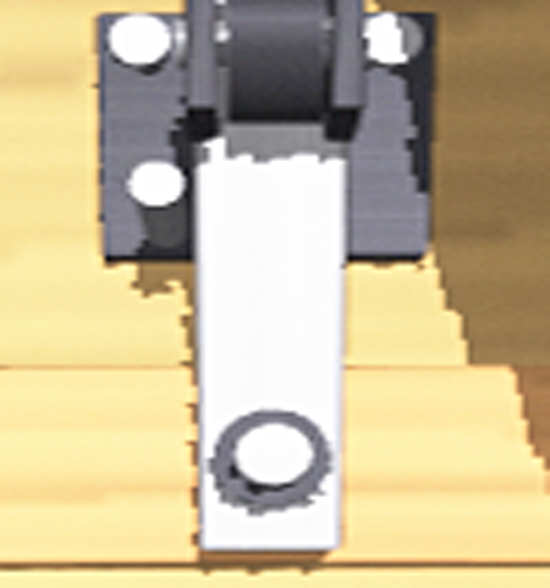

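Run:
```python
from h import *
import pickle
np.set_printoptions(precision=4,suppress=True)
c=pickle.load(open("wrist9.pkl","rb"));C=dict(fx=c["fx"],cx=c["cx"],cy=c["cy"],R=np.array(c["R"]),t=np.array(c["t"]))
f=lambda u,v,z:bp(C,240+u/5.5,v/4.2,z)
ang=lambda p,q:np.degrees(np.arctan2((q-p)[1],(q-p)[0]))
print("strap L",ang(f(196,160,.074),f(200,548,.074)),"R",ang(f(346,160,.074),f(338,548,.074)), "mid",ang(f(271,160,.074),f(269,548,.074)))
print("width",np.linalg.norm(f(200,548,.074)-f(338,548,.074)))
print("foot L",ang(f(100,18,.026),f(107,258,.026)),"R",ang(f(437,18,.026),f(430,258,.026)), "foot bottom edge",ang(f(107,258,.026),f(430,258,.026))-90)
print("batten near edge",ang(f(20,366,.048),f(500,366,.048))-90)
g=lambda u,v,z:bp(C,u,v,z)
print("board far edge",ang(g(200,200,.018),g(455,199,.018))-90)
c0,s0=np.cos(YAW),np.sin(YAW);Rz=np.array([[c0,-s0,0],[s0,c0,0],[0,0,1]])
o=(f(268.5,18,.026)+f(268.5,258,.026))/2; print("foot mid",Rz.T@(o-A))
print("strap end",Rz.T@(f(269,548,.074)-A),"pin",[Rz.T@(f(156,185,z)-A) for z in(.05,.06,.074)])
```

```text
strap L -12.093723668159916 R -12.417876097315212 mid -12.255793925201738
width 0.022852874289888442
foot L -11.899210885427 R -12.1552264105214 foot bottom edge -12.348576069566349
batten near edge -12.35191389698737
board far edge -12.138596586179304
foot mid [0.0019 0.0036 0.008 ]
strap end [0.0939 0.0026 0.056 ] pin [array([ 0.0167, -0.0159,  0.032 ]), array([ 0.0189, -0.0155,  0.042 ]), array([ 0.022 , -0.0151,  0.056 ])]
```

View pics/w9d.png

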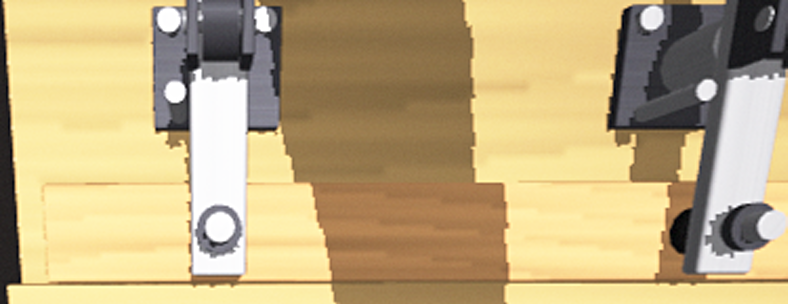

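```bash
python3 -c "
from station import r
s=r.sense();print(s['time_s'],s['wrist_force']);print(r.finish_job())"
```

```text
13.75 [0.21517019 0.61425384 0.27148817]
the job is handed in; nothing more can be done
None
```

The open clamp is shut: I pushed its strap home with the closed fingers, then pressed its cam lever fully down. I handed the job in at 13.75 s with the arm clear of everything.

- **Strap:** I pushed it round about 83° until it stopped moving and the force rose to about 14.6 N. A close wrist-camera look afterwards put it at about -12.3°. The jig edges measured -12.1° to -12.35°, so it is square across the batten to about 0.3°.
- **Lever:** I pressed the grip until it went stiff, at a fingertip height of about 104 mm against 104.5 mm expected. The highest force was about 26 N upward (28 N in all). In the side picture its tip lies level, 108 mm from the post axis, against about 106 mm for the shut clamp measured the same way. I judged that the pad presses on the batten from the lever being on its stop, not from a direct measurement.
- **Rest of the scene:** The batten, the shut clamp, the wedge, the jar and the bush look unmoved in the last pictures.

One check disagreed. The coarse top and side views hinted that the strap was still 2 to 4° open compared with the shut clamp. Those views have only about 3 mm per pixel, and the closer wrist view did not bear this out. I went by the wrist view.

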